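# Start and run on the grip nut of the ring arbor

## Task

The grip nut with the orange blade, on the ring arbor, is parked high on its thread start. Turn it backward (counter-clockwise seen from above) until it drops into the thread, then turn it forward (clockwise) to run it on until it seats on the brass washer, and let go. Do not disturb the loose things lying round about.

Things in the scene. Friction and masses are not known exactly. Their poses are not given: they have to be found in the camera images.
- arbor: Ring arbor, screwed down: grey base plate 104 x 104 x 12 mm; on it a plated ring, a brass clamp washer (60 mm across, its top 26 mm above the bench) and an upright stud (top 51 mm above the bench) with a coarse right-hand two-start thread, lead 24 mm per turn. Origin: centre of the plate's underside, on the stud's axis; z up.
- seat (a point): Centre of the brass washer's top, on the stud's axis, 26 mm above the bench: where the nut's foot seats. Turned forward without having dropped, the nut jams 12 mm too high; turn it back then.
- nut: Captive grip nut, about 0.2 kg: dark steel hub 50 mm across, 34 mm high, closed on top; on it an upright orange blade 64 mm long, 12 mm thick, 32 mm high (top 66 mm above the foot), white dot at one end. Origin: centre of the hub's foot, on the turning axis; z up, x along the blade to the dot. It only turns and slides on the stud, cannot be pulled off; the blade may be gripped either way round.
- grip_top (a point): Centre of the blade's top, 66 mm above the nut's foot, axes as the nut's. A gripper that pinches the blade holds the nut up past the thread start; it drops by its own weight when let go.
- nut_turn (a joint): Angle of the nut in the arbor's frame (rad), growing backward (counter-clockwise from above); 0 = thread start. Parked -1.0 to -0.3. Backward it climbs 3.8 mm per rad, comes off the thread end between 0 and 0.4 and falls 12 mm; hard stop at 1.3. Forward after the drop it descends 3.8 mm per rad and seats at the hard stop at -2.4. Friction about 0.03 N m; it stays where left.
- nut_lift (a joint): Height of the nut's foot above the brass washer (m): 0 seated, 0.017 to 0.020 parked, 0.021 just before the drop, 0.009 to 0.014 after the drop, up to 2 mm of play in the thread.
- plug_gauge: Bystander: plug gauge lying down, a steel double-ended roller 108 mm long, 39 mm thick; origin under its middle.
- loose_ring: Bystander: plated ring with an ear, 62 x 74 x 9 mm, lying flat; origin under its middle.
- marker: Bystander: white marker with green cap, 135 mm long, 16 mm thick, lying; origin under its middle.
- gauge_block: Bystander: grey steel block 30 x 35 x 20 mm; origin under its middle.
- paint_bottle: Bystander: white bottle with lime-green cap, 41 x 66 mm, 90 mm high, upright; origin under its middle.
- hex_key: Bystander: black hex key, 31 x 93 x 7 mm, lying flat; origin under its middle.

How it is judged:
On the way:
1. the nut has been turned backward past its thread start and has dropped into the thread (value of joint nut_turn above -0.2 rad and value of joint nut_lift below 0.0152 m), for 0.1 s.
At the end, for the whole second after the job is handed in: The nut is run on and seated: within 0.35 rad (20 degrees) of its hard stop, its foot less than 2.5 mm above the brass washer, at rest (value of joint nut_turn below -2.05 rad and value of joint nut_lift below 0.0025 m and velocity of joint nut_turn between -0.1 and 0.1 rad/s); the robot touches nothing.
It fails at once if a loose bystander is pushed more than 30 mm from its place (distance of any of plug_gauge, loose_ring, marker, gauge_block, paint_bottle, hex_key from where it was at the start of the episode above 0.03 m).
It also fails if it takes over 58 s, if anything falls off the work surface, if the arm or the gripper's body presses on something with over 40 N, if the wrist force passes 120 N, or if a joint passes its speed limit or range.

## Robot

A 6-joint arm with a two-finger parallel gripper is mounted at the origin on a cart in front of the work surface, level with it; the furniture and walls round the work are solid. World frame = base frame: x ahead of the robot, y to its left, z up, the work surface at z = 0. Lengths are in m, angles in rad, forces in N, time in s.
With the tool pointing down it reaches from about 0.3 to 0.875 m from the base axis. Payload 6.4 kg.
Tool frame: the origin (TCP) lies between the finger pads; the fingertips stand 22 mm ahead of it and the grasp point (between the pads) lies 3 mm ahead of it; z points along the fingers, y is the line along which they close (so a half turn about z gives the same grasp; the last joint's range is limited). The gripper opens to 85 mm and grips with 20 to 120 N. Pads are 22 mm wide; open, the fingers measure 114 mm over their backs; the gripper's body (76 mm by 85 mm) begins 54 mm behind the grasp point. The pads swing forward as they close: fully open they stand 13 mm farther back than shut.
Start: joints at [1.043, 0.181, 1.607, -0, 1.354, -0.206], TCP at [0.182, 0.546, 0.253] pointing down, gripper open.
Joint ranges: [-2.99, 2.99], [-0.89, 2.07], [0.3, 2.58], [-1.14, 4.28], [0, 2.63], [-3.12, 3.12]. Speed limits (rad/s): [2.57, 2.57, 3.01, 3.14, 3.14, 3.14].

## Interface

Orientations are given as a unit quaternion [w, x, y, z].
In Python, from bench import ctrl, imaging, workorder gives the robot as it stands.
- The arm moves only by the shell command python3 -m pendant 'ROWS' [OPENING]. ROWS is JSON, a list of rows, each a list of 4 numbers: the shift along the tool's x, y, z in cm, then the turn about the tool's z in degrees. In form: [[dx, dy, dz, roll], ...]. A call has 1 to 12 rows; each row is the pose to reach, as a shift and turn from the pose commanded when the call began, along the tool's axes at that moment; what a row does not reach only later rows make up. A row lasts 1/12 s, in which the tool goes at most 41.7 mm and 7.16 degrees, less where a joint would pass 70% of its speed; a pose out of reach is approached as far as the arm can. A call with a gripper value outside its range is refused whole. OPENING is the opening, from 0 (shut) to 1 (fully open), set as the call begins (- or left out, the last holds). The fingers move at their own pace and stop on an object; the grip force is fixed at half the most. Time passes only in rows, so rows that repeat a pose let the fingers close. It gives the time, the measured TCP pose, the force, the opening and the grip force at its end, in the units of the state.
- ctrl.get_obs(): the state, without advancing time (a new reading comes with each control period).
- imaging.camera(name): name is "side" or "top"; returns the picture (420x560x3 uint8, red, green, blue); there is no depth.
- imaging.camera_info(name): a dict with "K" (3x3 intrinsics, pixels), "T" (4x4, takes a point from camera to world coordinates). Camera axes: x right, y up, looking along -z (the intrinsics and any distortion apply to the point x, -y, -z); pixel columns grow to the right and rows downward; lengths in m; the calibration is good to about 2 mm. A picture is of the moment at which its call begins. camera_info takes no time and is no camera call.
- workorder.hand_in(): hands the job in; it is judged then, once.
The state is a dict: "time_s": time; "q": joint angles; "dq": joint speeds; "joint_efforts": joint torques, N m; "eef_pos": TCP position; "eef_rot": TCP orientation; "wrist_force": force on the tool from outside, world axes, zero at the start; "torque": the same for the moment, N m; "opening": opening from 0.0 (shut) to 1.0 (fully open); "grasp_force": force on a finger pad.
Only numpy, scipy, OpenCV 4.12 (cv2) and the standard library are available. Lean on these libraries where they do the work, as an engineer would, in place of code of your own. Each camera call takes 0.05 s, during which the arm holds its last target. There are 200 camera calls.

## Working session

There is one attempt and no reset: what is moved stays moved. The work goes in short steps, Python scripts to look and compute and a shell command to move; the robot and the scene stay as the last step left them, time stands still between calls to the robot, and variables do not carry over. Pictures are saved under pics/ and viewed, at most 10 in all, crops included, and the job is handed in when it is done.

```bash
mkdir -p pics; python3 - <<'E'
from bench import ctrl, imaging
import cv2
o=ctrl.get_obs();print({k:o[k] for k in("time_s","eef_pos","eef_rot","opening","q")})
for n in("top","side"):
    cv2.imwrite(f"pics/{n}0.png",imaging.camera(n)[:,:,::-1]); i=imaging.camera_info(n);print(n,i)
E
```

```text
{'time_s': 0.0, 'eef_pos': array([0.18156226, 0.54504318, 0.25234932]), 'eef_rot': array([-3.20283307e-04,  1.60195988e-01,  9.87084811e-01, -8.47330408e-04]), 'opening': 1.0025314170321098, 'q': array([ 1.04273065e+00,  1.81615216e-01,  1.60799370e+00, -1.07341550e-05,
        1.35379539e+00, -2.06284823e-01])}
top {'K': array([[413.15990086,   0.        , 276.30522457],
       [  0.        , 413.15990086, 203.13401526],
       [  0.        ,   0.        ,   1.        ]]), 'T': array([[-0.02720836,  0.99348306, -0.1106848 ,  0.41636044],
       [-0.99958692, -0.02806523, -0.00619058,  0.11772911],
       [-0.00925663,  0.11047064,  0.99383628,  1.28680857],
       [ 0.        ,  0.        ,  0.        ,  1.        ]])}
side {'K': array([[542.12060617,   0.        , 278.79745611],
       [  0.        , 542.12060617, 206.59601324],
       [  0.        ,   0.        ,   1.        ]]), 'T': array([[ 0.99957958,  0.02874514,  0.00379271,  0.55869309],
       [-0.01073972,  0.48857539, -0.87245558, -1.10964511],
       [-0.02693188,  0.87204805,  0.4886787 ,  0.79372334],
       [ 0.        ,  0.        ,  0.        ,  1.        ]])}
```

View pics/top0.png

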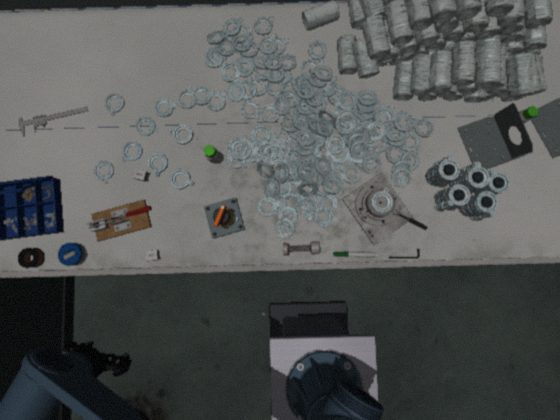

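View pics/side0.png

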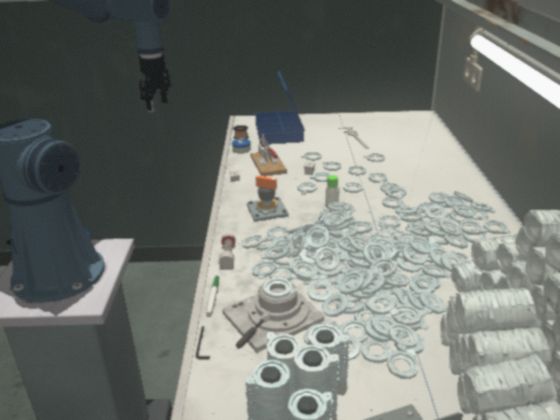

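The top view shows the arbor at about (225,217) with the orange blade tilted on it. In the side view the blade is at about (266,183) and the bottle stands behind it, at (333,190). I'll measure the blade and plate next.

```bash
cat > h.py <<'E'
import numpy as np, cv2
from bench import ctrl, imaging
def ray(n,u,v):
    i=imaging.camera_info(n);d=np.linalg.inv(i["K"])@[u,v,1];T=i["T"]
    return T[:3,3],T[:3,:3]@(d*[1,-1,-1])
def atz(n,u,v,z):
    c,d=ray(n,u,v);return c+d*(z-c[2])/d[2]
def proj(n,p):
    i=imaging.camera_info(n);T=i["T"];q=T[:3,:3].T@(np.array(p)-T[:3,3])*[1,-1,-1];q=i["K"]@q;return q[:2]/q[2]
def orange(img,box):
    x0,y0,x1,y1=box;h=cv2.cvtColor(img[y0:y1,x0:x1],cv2.COLOR_RGB2HSV)
    m=((h[...,0]<20)&(h[...,1]>150)&(h[...,2]>90)).astype(np.uint8)
    ys,xs=np.nonzero(m);return np.c_[xs+x0,ys+y0].astype(np.float32)
E
python3 - <<'E'
from h import *
ims={}
for n,b in(("top",(190,185,260,250)),("side",(225,150,350,230))):
    im=imaging.camera(n);x0,y0,x1,y1=b
    p=orange(im,b);print(n,len(p),p.mean(0),cv2.minAreaRect(p),p.min(0),p.max(0))
    ims[n]=cv2.resize(im[y0:y1,x0:x1,::-1],None,fx=6,fy=6,interpolation=cv2.INTER_CUBIC)
    if n=="top":
        for z in(.11,.06): print(z,atz(n,*p.mean(0),z))
cv2.imwrite("pics/c.png",np.hstack([ims["top"][:390],cv2.resize(ims["side"],(380,243),interpolation=3) if 0 else cv2.copyMakeBorder(cv2.resize(ims["side"],(375,240)),0,150,0,0,0)]))
for u,v in((205,201),(237,198),(244,232),(211,237)): print(atz("top",u,v,.012))
E
```

```text
top 73 [218.30138 216.54794] ((218.20687866210938, 216.48277282714844), (4.085297584533691, 17.45536231994629), 21.801406860351562) [214. 209.] [223. 225.]
0.11 [0.51352906 0.2919066  0.11      ]
0.06 [0.51765754 0.29930702 0.06      ]
side 27 [263.2963  177.81482] ((264.0540466308594, 177.67568969726562), (12.165525436401367, 2.6303837299346924), 9.462322235107422) [258. 176.] [270. 179.]
[0.57128095 0.34727066 0.012     ]
[0.57785927 0.24749511 0.012     ]
[0.47164271 0.22766614 0.012     ]
[0.45907103 0.32966748 0.012     ]
```

View pics/c.png

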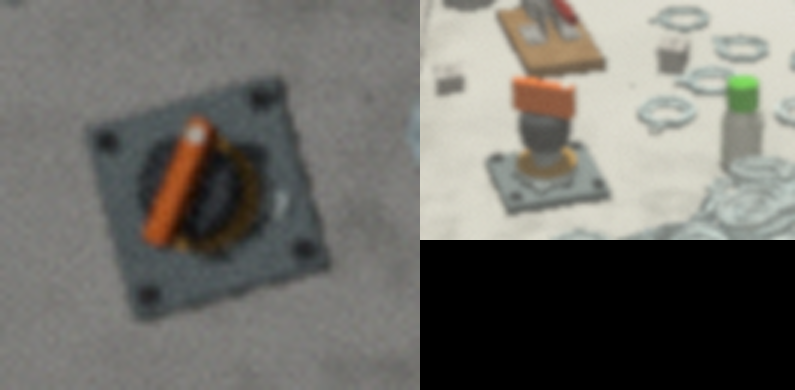

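The crop shows the plate corners at about (87,130), (283,77), (330,268) and (137,322). The blade's ends are at (200,115), the dot end, and (155,245). No bystander is close to the nut.

```bash
python3 - <<'E'
from h import *
f=lambda x,y:(x/6+190-.4,y/6+185-.4)
C=np.array([atz("top",*f(*c),.012) for c in((87,130),(283,77),(330,268),(137,322))])
print("plate",C.mean(0),[np.linalg.norm(C[i]-C[i-1]) for i in range(4)])
for a,b in((0,3),(1,2),(1,0),(2,3)):
    d=C[a]-C[b];print(np.degrees(np.arctan2(d[1],d[0])))
A=atz("top",*f(200,117),.1105);B=atz("top",*f(154,242),.1105)
d=A-B;print("blade",(A+B)/2,np.linalg.norm(d),np.degrees(np.arctan2(d[1],d[0])))
p=(A+B)/2
# side: project blade top centre
print("side proj",proj("side",p),proj("side",A),proj("side",B))
o=ctrl.get_obs();w,x,y,z=o["eef_rot"]
from scipy.spatial.transform import Rotation as R
M=R.from_quat([x,y,z,w]).as_matrix();print(M.round(3))
E
```

```text
plate [0.51740221 0.28733501 0.012     ] [np.float64(0.10288707670746096), np.float64(0.10497729434511716), np.float64(0.10216296728587511), np.float64(0.10270450279162881)]
14.016029889027978
12.742466530590283
-76.35007638573491
-75.94013741152756
blade [0.51932803 0.28944784 0.1105    ] 0.06334094481772601 -20.958113917976434
side proj [266.25321717 176.38874254] [276.59011355 177.83733896] [256.048389   174.95865396]
[[-0.949  0.316 -0.   ]
 [ 0.316  0.949 -0.001]
 [ 0.    -0.001 -1.   ]]
```

```bash
python3 -m pendant '[[-3,-1,0,0],[-7,-2.4,0,0],[-11,-3.8,0,0],[-15,-5.1,0,0],[-19,-6.5,0,0],[-23,-7.9,0,0],[-27,-9.2,0,0],[-31,-10.6,0,0],[-35,-12,0,0],[-38,-13,0,1],[-40.1,-13.7,0,2.5],[-40.1,-13.7,0,2.5]]' 1
python3 -m pendant '[[0,0,2,0],[0,0,4,0],[0,0,6,0],[0,0,8,0],[0,0,9,0],[0,0,9,0],[0,0,9,0]]'
python3 - <<'E'
from h import *
from scipy.spatial.transform import Rotation as R
o=ctrl.get_obs();w,x,y,z=o["eef_rot"];M=R.from_quat([x,y,z,w]).as_matrix()
print(o["eef_pos"],np.degrees(np.arctan2(M[1,0],M[0,0])),M[2].round(3),o["q"])
print("to go cm",M.T@(np.array([.5183,.2884,.106])-o["eef_pos"])*100)
ims=[]
for n in("top","side"):
    u,v=proj(n,[.518,.288,.11]);u=int(u);v=int(v);im=imaging.camera(n)
    ims.append(cv2.resize(im[v-35:v+35,u-35:u+35,::-1],None,fx=5.6,fy=5.6,interpolation=3))
cv2.imwrite("pics/d.png",np.hstack(ims))
E
```

```text
time_s: 1.2
eef_pos: [0.5224, 0.2852, 0.2529]
eef_rot: [0.001, 0.185, 0.983, -0.0]
wrist_force: [-1.1, -0.4, -0.2]
opening: 0.998
grasp_force: 0.0
time_s: 1.78
eef_pos: [0.5185, 0.289, 0.1632]
eef_rot: [-0.0, 0.181, 0.983, -0.0]
wrist_force: [-0.7, 0.0, 0.3]
opening: 1.003
grasp_force: 0.0
[0.51847875 0.28900272 0.16319765] 159.09414028658713 [ 0.001 -0.001 -1.   ] [ 3.08679534e-01  3.15095272e-01  1.63500432e+00  1.04677741e-04
  1.19250783e+00 -8.97279656e-01]
to go cm [-0.00969215 -0.05949682  5.71979275]
```

View pics/d.png

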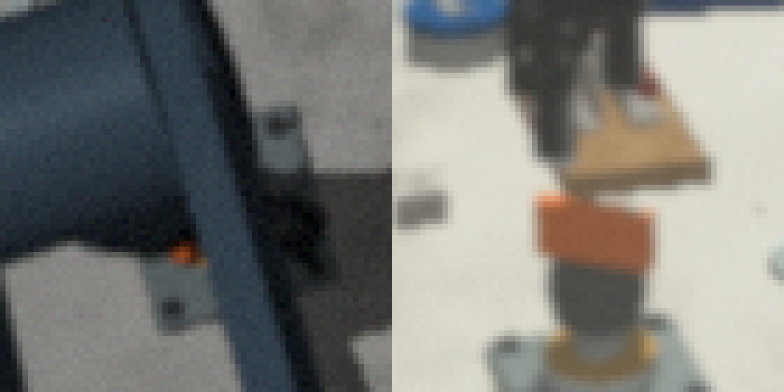

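The side view shows the open fingers above the blade, which is at (597,230) in the crop. The heading matches, so I'll descend and close.

```bash
python3 -m pendant '[[0,0,1.5,0],[0,-0.06,3,0],[0,-0.06,4.5,0],[0,-0.06,5.7,0],[0,-0.06,5.7,0],[0,-0.06,5.7,0]]'
python3 -m pendant '[[0,0,0,0],[0,0,0,0],[0,0,0,0],[0,0,0,0],[0,0,0,0],[0,0,0,0],[0,0,0,0],[0,0,0,0],[0,0,0,0],[0,0,0,0],[0,0,0,0],[0,0,0,0]]' 0
```

```text
time_s: 2.38
eef_pos: [0.5188, 0.2882, 0.1066]
eef_rot: [-0.0, 0.182, 0.983, -0.0]
wrist_force: [-0.0, 0.3, 0.3]
opening: 0.997
grasp_force: 0.0
time_s: 3.38
eef_pos: [0.5196, 0.2904, 0.1072]
eef_rot: [0.001, 0.182, 0.983, 0.002]
wrist_force: [2.2, 9.8, -1.1]
opening: 0.128
grasp_force: 62.5
```

```bash
python3 -m pendant '[[0,0.12,0,0],[0,0.25,0,0],[0,0.25,0,0]]'
python3 -m pendant '[[0,0,-0.03,-5],[0,0,-0.06,-10],[0,0,-0.1,-15],[0,0,-0.13,-20],[0,0,-0.16,-25],[0,0,-0.2,-30],[0,0,-0.2,-30]]'
python3 -m pendant '[[0,0,-0.02,-5],[0,0,-0.05,-10],[0,0,-0.07,-15],[0,0,-0.1,-20],[0,0,-0.1,-25],[0,0,-0.1,-30],[0,0,-0.1,-35],[0,0,-0.1,-40],[0,0,-0.1,-40]]'
```

```text
time_s: 3.63
eef_pos: [0.5197, 0.2907, 0.1069]
eef_rot: [0.0, 0.182, 0.983, -0.0]
wrist_force: [-2.1, 0.8, 5.2]
opening: 0.129
grasp_force: 63.3
time_s: 4.22
eef_pos: [0.5198, 0.2908, 0.1089]
eef_rot: [0.0, -0.081, 0.997, 0.0]
wrist_force: [-1.9, 1.8, 3.7]
opening: 0.125
grasp_force: 63.2
time_s: 4.97
eef_pos: [0.5196, 0.291, 0.109]
eef_rot: [0.0, -0.415, 0.91, 0.0]
wrist_force: [0.1, 5.5, -0.8]
opening: 0.124
grasp_force: 62.3
```

```bash
python3 -m pendant '[[0,0,0,0],[0,0,0,0],[0,0,0,0],[0,0,0,0],[0,0,0,0],[0,0,0,0],[0,0,0,0],[0,0,0,0]]' 0.6
python3 - <<'E'
from h import *
u,v=map(int,proj("side",[.5195,.2905,.1]));im=imaging.camera("side")
cv2.imwrite("pics/e.png",cv2.resize(im[v-35:v+35,u-35:u+35,::-1],None,fx=8,fy=8,interpolation=3))
for z in (.111,.113,.1): print(z,(proj("side",[.5195,.2905,z])-[u-35,v-35])*8)
E
```

```text
time_s: 5.63
eef_pos: [0.5196, 0.2904, 0.1093]
eef_rot: [-0.0, -0.415, 0.91, -0.0]
wrist_force: [0.1, -0.0, 0.2]
opening: 0.598
grasp_force: 0.0
0.111 [282.47943513 256.55147433]
0.113 [282.26633024 251.53157549]
0.1 [283.64674119 284.04853534]
```

View pics/e.png

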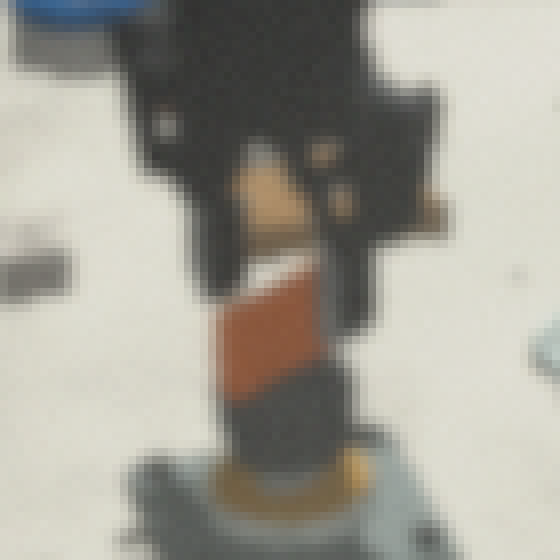

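The nut has dropped. The blade's top edge at about (270,285) reads z≈0.100, against 0.113 before, and the hub is now close to the washer. I'll regrip 12 mm lower and run it forward.

```bash
python3 -m pendant '[[0,0,0.6,0],[0,0,1.2,0],[0,0,1.2,0],[0,0,1.2,0]]'
python3 -m pendant '[[0,0,0,0],[0,0,0,0],[0,0,0,0],[0,0,0,0],[0,0,0,0],[0,0,0,0],[0,0,0,0],[0,0,0,0]]' 0
python3 -m pendant '[[0,0,0.03,5],[0,0,0.07,10],[0,0,0.1,15],[0,0,0.13,20],[0,0,0.17,25],[0,0,0.2,30],[0,0,0.23,35],[0,0,0.27,40],[0,0,0.3,45],[0,0,0.33,50],[0,0,0.37,55],[0,0,0.37,55]]'
python3 - <<'E'
from h import *
o=ctrl.get_obs();print(o["q"],o["torque"])
E
```

```text
time_s: 6.02
eef_pos: [0.519, 0.2903, 0.0963]
eef_rot: [-0.001, -0.415, 0.91, 0.0]
wrist_force: [-0.7, -0.1, 0.2]
opening: 0.602
grasp_force: 0.0
time_s: 6.68
eef_pos: [0.5194, 0.2908, 0.0976]
eef_rot: [0.0, -0.415, 0.91, 0.0]
wrist_force: [-3.7, 2.1, 3.9]
opening: 0.128
grasp_force: 59.6
time_s: 7.68
eef_pos: [0.5194, 0.2908, 0.0938]
eef_rot: [-0.0, 0.053, 0.999, 0.0]
wrist_force: [-3.1, 2.8, 4.4]
opening: 0.128
grasp_force: 59.7
[ 3.10914516e-01  4.11126250e-01  1.66627043e+00  5.18286185e-04
  1.06445717e+00 -1.15312764e+00] [ 0.3591954   0.67812649 -0.15382643]
```

```bash
python3 -m pendant '[[0,0,0.03,5],[0,0,0.07,10],[0,0,0.1,15],[0,0,0.13,20],[0,0,0.17,25],[0,0,0.2,30],[0,0,0.23,35],[0,0,0.27,40],[0,0,0.3,45],[0,0,0.33,50],[0,0,0.37,55],[0,0,0.37,55]]'
python3 -m pendant '[[0,0,0.03,5],[0,0,0.07,10],[0,0,0.1,15],[0,0,0.13,20],[0,0,0.17,25],[0,0,0.2,30],[0,0,0.23,35],[0,0,0.27,40],[0,0,0.3,45],[0,0,0.33,50],[0,0,0.36,54],[0,0,0.36,54]]'
python3 - <<'E'
from h import *
o=ctrl.get_obs();print(o["q"],o["torque"])
E
```

```text
time_s: 8.68
eef_pos: [0.5193, 0.2908, 0.0901]
eef_rot: [-0.0, 0.508, 0.861, 0.0]
wrist_force: [-3.9, 2.9, 5.8]
opening: 0.125
grasp_force: 59.8
time_s: 9.68
eef_pos: [0.5193, 0.2908, 0.0865]
eef_rot: [-0.0, 0.843, 0.537, -0.0]
wrist_force: [-4.6, 3.4, 5.8]
opening: 0.129
grasp_force: 59.8
[3.10895752e-01 4.21921598e-01 1.66875778e+00 8.02288988e-04
 1.05120852e+00 7.46732551e-01] [ 0.56480703  0.79479242 -0.1113518 ]
```

```bash
python3 -m pendant '[[0,0,0.02,3],[0,0,0.04,6],[0,0,0.04,6],[0,0,0.04,6]]'
python3 -c "
from h import *
o=ctrl.get_obs();print(o['q'][5],o['torque'])"
python3 -m pendant '[[0,0,0.01,2],[0,0,0.03,4],[0,0,0.03,4],[0,0,0.03,4]]'
python3 -c "
from h import *
o=ctrl.get_obs();print(o['q'][5],o['torque'])"
```

```text
time_s: 10.02
eef_pos: [0.5193, 0.2909, 0.0863]
eef_rot: [-0.0, 0.869, 0.494, -0.0]
wrist_force: [-5.5, 2.7, 6.4]
opening: 0.128
grasp_force: 60.1
0.847392256911216 [ 0.53417226  0.92305215 -0.09337262]
time_s: 10.35
eef_pos: [0.5194, 0.2909, 0.0863]
eef_rot: [0.0, 0.885, 0.465, -0.0]
wrist_force: [-5.7, 2.6, 7.6]
opening: 0.137
grasp_force: 64.6
0.9151578276282352 [0.5352525  1.01827316 1.0923538 ]
```

The torque jumped to 1.1 N·m, so the nut is on its hard stop. I'll release, lift and check.

```bash
python3 -m pendant '[[0,0,0,-1],[0,0,0,-1],[0,0,0,-1],[0,0,0,-1],[0,0,0,-1],[0,0,0,-1],[0,0,0,-1],[0,0,0,-1],[0,0,0,-1]]' 0.7
python3 -m pendant '[[0,0,-1,0],[0,0,-3,0],[0,0,-6,0],[0,0,-9,0],[0,0,-12,0],[0,0,-15,0],[0,0,-15,0],[0,0,-15,0]]'
python3 - <<'E'
from h import *
im=imaging.camera("side");u,v=map(int,proj("side",[.5195,.2905,.07]))
cv2.imwrite("pics/f.png",cv2.resize(im[v-35:v+35,u-50:u+50,::-1],None,fx=8,fy=8,interpolation=3))
for z in(.092,.104): print(z,(proj("side",[.5195,.2905,z])-[u-50,v-35])*8)
E
```

```text
time_s: 11.1
eef_pos: [0.5196, 0.2905, 0.0856]
eef_rot: [0.0, 0.883, 0.47, -0.0]
wrist_force: [-0.7, 0.4, 0.0]
opening: 0.7
grasp_force: 0.0
time_s: 11.77
eef_pos: [0.5209, 0.291, 0.239]
eef_rot: [0.001, 0.883, 0.47, 0.003]
wrist_force: [-0.3, -0.4, -0.2]
opening: 0.697
grasp_force: 0.0
0.092 [404.49065317 231.92772574]
0.104 [403.22319778 202.07154697]
```

View pics/f.png

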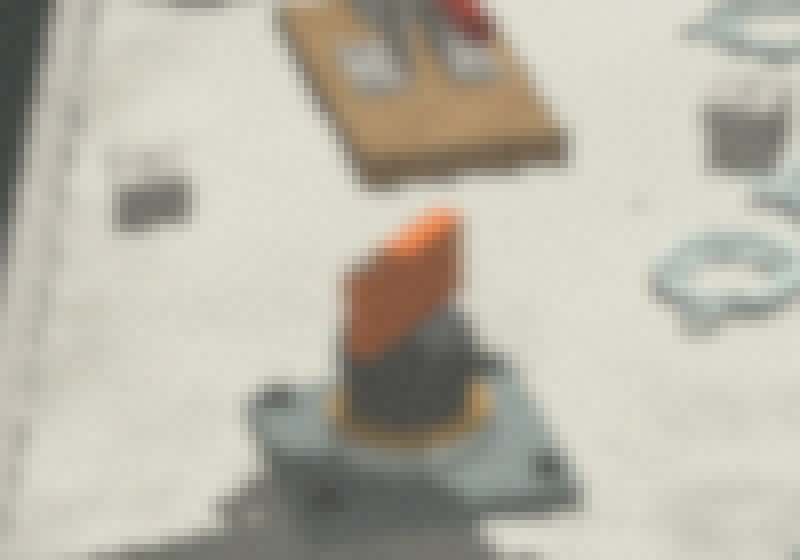

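The top centre of the blade at about (403,235) matches the expected seated height of 0.092 m (row 232). The hub sits on the brass washer and the gripper is clear.

```bash
python3 -c "
from bench import workorder
print(workorder.hand_in())"
```

```text
the job is handed in; nothing more can be done
None
```

I turned the nut back until it dropped, ran it forward onto the brass washer and let go; the last picture shows it seated with nothing near it disturbed, and I handed the job in at about 12 s (no verdict was returned).

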